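# Pack the purple box and the beetroots into the carrier

### The job

Lift off whatever stands on the purple-lidded box in the stack of fridge boxes, take the purple box out and lay it flat, right way up, in the white tub with the red hinged lid, then rebuild the rest of the stack squarely on the blue box in its old order. Put all the beetroots from the table into the tub too; once everything is packed, fold the tub's red lid all the way shut and press firmly down on it with the fingers to be sure it is fully home. Keep the boxes level, leave the blue box where it stands, and do not disturb the mug, knife, cabbage, jar or spoon.

Things in the scene. Friction and masses are not known exactly. Their poses are not given: they have to be found in the camera images.
- carrier: white open tub, fixed to the table, outside 190 mm (its x) x 270 mm (its y) x 65 mm high, walls and floor 5 mm thick, so 180 x 260 mm inside; origin at the centre of its underside, x pointing from the catch side to the hinge side, z up
- carrier_in (a point): centre of the tub's inner floor, 5 mm above the table; axes as the tub's
- lid (a joint): angle of the tub's red lid, rad: 0 = shut flat on the rim, growing as it opens up and back; it starts open at about 1.6 to 1.8 (upper stop 2.0). Stiff friction hinge (0.6 N m): it stays where it is left and has to be pushed all the way, about 3 to 5 N at its free edge; there is no latch, at 0 it meets a hard stop
- lid_hinge (a point): middle of the lid's hinge line, on the underside of the lid at the top of the tub's +x rim (tub frame x +95 mm, z 65.5 mm); the hinge line runs along the tub's y. The lid is a flat panel 190 mm from hinge to free edge, 270 mm wide along y, 8 mm thick
- lid_edge (a point): middle of the lid's free edge on its outer face (the face that is on top when shut)
- box_blue: closed fridge box with a blue lid, 110 mm long (its x) x 62 mm wide (its y) x 32 mm high, flat top and bottom, about 0.25 kg, loose; origin at the centre of its underside, z up. Bottom of the stack, standing on the table.
- box_purple: closed fridge box with a purple lid, 110 mm long (its x) x 62 mm wide (its y) x 32 mm high, flat top and bottom, about 0.25 kg, loose; origin at the centre of its underside, z up. Stands on the blue box.
- box_yellow: closed fridge box with a yellow lid, 110 mm long (its x) x 62 mm wide (its y) x 32 mm high, flat top and bottom, about 0.25 kg, loose; origin at the centre of its underside, z up. Stands on the purple box at the start; belongs on the blue box at the end.
- box_green: closed fridge box with a green lid, 110 mm long (its x) x 62 mm wide (its y) x 32 mm high, flat top and bottom, about 0.25 kg, loose; origin at the centre of its underside, z up. In some starts it stands on the yellow box, and belongs there again at the end; in others it is absent.
- mat: thin cork mat, fixed, 140 mm (x) x 100 mm (y) x 5 mm high, a clear place to set boxes down meanwhile; origin at the centre of its underside
- beet1_mid (a point): middle of a dark red-brown beetroot: a squat loose vegetable, 50 mm across at its widest and 43 mm high, with a flat foot 34 mm across, about 90 g; this point lies 22 mm above its foot on its axis. One to three of the four beetroots are present
- beet2_mid (a point): middle of a dark red-brown beetroot: a squat loose vegetable, 50 mm across at its widest and 43 mm high, with a flat foot 34 mm across, about 90 g; this point lies 22 mm above its foot on its axis. One to three of the four beetroots are present
- beet3_mid (a point): middle of a dark red-brown beetroot: a squat loose vegetable, 50 mm across at its widest and 43 mm high, with a flat foot 34 mm across, about 90 g; this point lies 22 mm above its foot on its axis. One to three of the four beetroots are present
- beet4_mid (a point): middle of a dark red-brown beetroot: a squat loose vegetable, 50 mm across at its widest and 43 mm high, with a flat foot 34 mm across, about 90 g; this point lies 22 mm above its foot on its axis. One to three of the four beetroots are present
- mug: white mug with a handle, 76 mm across, 90 mm high; bystander; origin at the centre of its underside
- knife: kitchen knife lying flat, 285 mm long; bystander; origin under its middle
- cabbage: half a red cabbage, cut face up, 100 mm across, 46 mm high; bystander; origin under its middle
- jar: small jar, 40 mm across, 65 mm high; bystander; origin at the centre of its underside
- spoon: spoon lying flat, 170 mm long; bystander; origin under its middle

How it is judged (in metres and radians):
On the way, in this order (a step that is already met when the one before it is completed fails the run):
1. the boxes above the purple box are lifted off it and set aside while it still stands on the blue box (horizontal distance between each of box_yellow, box_green and box_purple above 0.08 m and horizontal distance between box_purple and box_blue below 0.03 m and z of box_purple in the frame of box_blue between 0.025 and 0.04 m), for 0.2 s.
2. the purple box lies flat in the tub and every beetroot is in the tub, the lid still open (x of box_purple in the frame of carrier_in between -0.09 and 0.09 m and y of box_purple in the frame of carrier_in between -0.13 and 0.13 m and z of box_purple in the frame of carrier_in between -0.01 and 0.012 m and angle between box_purple's own z axis and vertical below 0.15 rad and x of beet1_mid in the frame of carrier_in between -0.09 and 0.09 m and y of beet1_mid in the frame of carrier_in between -0.13 and 0.13 m and z of beet1_mid in the frame of carrier_in between -0.01 and 0.05 m and x of beet2_mid in the frame of carrier_in between -0.09 and 0.09 m and y of beet2_mid in the frame of carrier_in between -0.13 and 0.13 m and z of beet2_mid in the frame of carrier_in between -0.01 and 0.05 m and x of beet3_mid in the frame of carrier_in between -0.09 and 0.09 m and y of beet3_mid in the frame of carrier_in between -0.13 and 0.13 m and z of beet3_mid in the frame of carrier_in between -0.01 and 0.05 m and x of beet4_mid in the frame of carrier_in between -0.09 and 0.09 m and y of beet4_mid in the frame of carrier_in between -0.13 and 0.13 m and z of beet4_mid in the frame of carrier_in between -0.01 and 0.05 m and value of joint lid above 0.6 rad), for 0.3 s.
3. the lid is shut and pressed down with the fingers (over 5 N) (value of joint lid below 0.03 rad and contact force between the fingers and lid above 5 N), for 0.2 s.
At the end, for the whole second after the job is handed in: The purple box lies flat and upright on the tub's floor, every beetroot is in the tub, the lid is shut to within 0.03 rad; the yellow box stands on the blue one and the green (if present) on the yellow, each centred within 15 mm and in line within 0.2 rad; all at rest (x of box_purple in the frame of carrier_in between -0.09 and 0.09 m and y of box_purple in the frame of carrier_in between -0.13 and 0.13 m and z of box_purple in the frame of carrier_in between -0.01 and 0.012 m and angle between box_purple's own z axis and vertical below 0.15 rad and x of beet1_mid in the frame of carrier_in between -0.09 and 0.09 m and y of beet1_mid in the frame of carrier_in between -0.13 and 0.13 m and z of beet1_mid in the frame of carrier_in between -0.01 and 0.05 m and x of beet2_mid in the frame of carrier_in between -0.09 and 0.09 m and y of beet2_mid in the frame of carrier_in between -0.13 and 0.13 m and z of beet2_mid in the frame of carrier_in between -0.01 and 0.05 m and x of beet3_mid in the frame of carrier_in between -0.09 and 0.09 m and y of beet3_mid in the frame of carrier_in between -0.13 and 0.13 m and z of beet3_mid in the frame of carrier_in between -0.01 and 0.05 m and x of beet4_mid in the frame of carrier_in between -0.09 and 0.09 m and y of beet4_mid in the frame of carrier_in between -0.13 and 0.13 m and z of beet4_mid in the frame of carrier_in between -0.01 and 0.05 m and value of joint lid below 0.03 rad and horizontal distance between box_yellow and box_blue below 0.015 m and z of box_yellow in the frame of box_blue between 0.027 and 0.037 m and angle between the x axis of box_yellow and the x axis of box_blue, either way round below 0.2 rad and angle between each of box_yellow, box_green, box_blue's own z axis and vertical below 0.1 rad and horizontal distance between box_green and box_yellow below 0.015 m and z of box_green in the frame of box_yellow between 0.027 and 0.037 m and angle between the x axis of box_green and the x axis of box_yellow, either way round below 0.2 rad and linear speed of each of box_purple, box_yellow, box_green, beet1, beet2, beet3, beet4 below 0.03 m/s); the robot touches nothing.
It fails at once if a bystander is moved more than 30 mm (distance of any of mug, knife, cabbage, jar, spoon from where it was at the start of the episode above 0.03 m).
It fails at once if the blue box is moved more than 30 mm (distance of box_blue from where it was at the start of the episode above 0.03 m).
It fails at once if a fridge box is tipped more than about 45 degrees (angle between any of box_purple, box_yellow, box_green, box_blue's own z axis and vertical above 0.8 rad).
Of box_green, beet1, beet2, beet3, beet4 only 2 to 3 are there at a start; the rules pass over those that are not, and their reading is None.
At some moment in a run one of beet1, beet2, beet3, beet4 may be knocked a few centimetres aside while the robot is not near it.
It also fails if it takes over 210 s, if anything falls off the work surface, if the arm or the gripper's body presses on something with over 40 N, if the wrist force passes 120 N, or if a joint passes its speed limit or range.

### The arm

A 6-joint arm with a two-finger parallel gripper is mounted at the origin on the work surface. World frame = base frame: x ahead of the robot, y to its left, z up, the work surface at z = 0. Lengths are in mm, angles in rad, forces in N, time in s.
With the tool pointing down it reaches from about 300 to 775 mm from the base axis. Payload 14.6 kg.
Tool frame: the origin (TCP) lies midway between the tips of the shut fingers; the grasp point (between the pads) lies behind it (manip.grip_depth is the z of the grasp point in the tool frame, in mm); z points along the fingers, y is the line along which they close (so a half turn about z gives the same grasp; the last joint's range is limited). The gripper opens to 94 mm and grips with 3 to 60 N. Pads are 16 mm wide; open, the fingers measure 119 mm over their backs; the gripper's body (75 mm by 177 mm) begins 78 mm behind the grasp point.
Start: joints at [1.201, 0.3, 1.521, -0, 1.321, -0.067], TCP at [164.004, 524.968, 205.446] pointing down, gripper open.
Joint ranges: [-3.03, 3.03], [-0.79, 2.21], [0.23, 2.52], [-1.04, 4.18], [0, 3.07], [-2.55, 2.55]. Speed limits (rad/s): [2.22, 2.22, 2.57, 3.14, 3.14, 3.14].

### API

Orientations are given as [roll, pitch, yaw] about the fixed x, y, z axes, in that order (R = Rz(yaw) Ry(pitch) Rx(roll)).
In Python, from cell import manip gives the robot as it stands.
- The arm moves only by the shell command python3 nudge.py 'ROWS' [OPENING] [FORCE]. ROWS is a JSON list of rows, 1 to 5 of them, each of 6 numbers: dx, dy, dz in mm, then a rotation vector rx, ry, rz in rad; each row is the pose to reach, as a shift and turn from the pose commanded when the command began, along the tool's axes at that moment; what a row does not reach only later rows make up. A row lasts 1/10 s, in which the tool goes at most 50 mm and 0.15 rad, less where a joint would pass 70% of its speed; a pose out of reach is approached as far as the arm can. OPENING is the finger opening in mm, set as the command begins (- or left out keeps the last). The fingers move at their own pace and stop on an object; FORCE is the grip in N (left out, the last holds). Time passes only in rows, so rows that do not move let the fingers close. It prints the time, the measured TCP pose, the force, the opening and the grip force at its end.
- manip.read_state(): the state, without advancing time (a new reading comes with each control period).
- manip.camera(name): name is "scene" or "top" or "wrist"; returns (picture, depth): 400x640x3 uint8, red, green, blue; 400x640 float32, mm along the optical axis (not along the pixel's ray), 0 where there is no reading.
- manip.camera_info(name): a dict with "K" (3x3 intrinsics, pixels), "dist" ([k1, k2, p1, p2, k3] as OpenCV has them; the pictures are not rectified), "rvec" (rotation vector, rad) and "tvec" (3), from world to camera coordinates, as OpenCV has them; the wrist camera has in their place "mount" (4x4, takes a point from camera to tool coordinates, whose origin is the TCP and whose axes are the flange's). Camera axes: x right, y down, z forward; pixel columns grow to the right and rows downward; lengths in mm; the calibration is good to about 2 mm. A picture is of the moment at which its call begins: read the wrist's pose just before it. camera_info takes no time and is no camera call.
- manip.sign_off(): hands the job in; it is judged then, once.
The state is a dict: "clock": time; "joints": joint angles; "qd": joint speeds; "effort": joint torques, N m; "eef_pos": TCP position; "eef_rot": TCP orientation; "wrist_force": force on the tool from outside, world axes, zero at the start; "moment": the same for the moment, N m; "finger_gap": finger opening in mm; "finger_force": force on a finger pad.
Only numpy, scipy, OpenCV 4.12 (cv2) and the standard library are available. Lean on these libraries where they do the work, as an engineer would, in place of code of your own. Each camera call takes 0.05 s, during which the arm holds its last target. There are 200 camera calls.

## Working session

There is one attempt and no reset: what is moved stays moved. The work goes in short steps, Python scripts to look and compute and a shell command to move; the robot and the scene stay as the last step left them, time stands still between calls to the robot, and variables do not carry over. Pictures are saved under pics/ and viewed, at most 14 in all, crops included, and the job is handed in when it is done.

```bash
ls; mkdir -p pics; cat > h.py <<'E'
import numpy as np, cv2
from cell import manip
def cam(n):
    s=manip.read_state(); im,d=manip.camera(n); i=manip.camera_info(n)
    K=np.array(i["K"]);D=np.array(i["dist"])
    if "mount" in i:
        T=np.eye(4);T[:3,:3]=R(s["eef_rot"]);T[:3,3]=s["eef_pos"]; C=T@np.array(i["mount"])
    else:
        Rm=cv2.Rodrigues(np.array(i["rvec"],float))[0];C=np.eye(4);C[:3,:3]=Rm.T;C[:3,3]=-Rm.T@np.array(i["tvec"],float).ravel()
    return im,d,K,D,C
def R(e):
    from scipy.spatial.transform import Rotation as S
    return S.from_euler('xyz',e).as_matrix()
def ray(u,v,K,D,C):
    p=cv2.undistortPoints(np.array([[[u,v]]],float),K,D)[0,0]
    return C[:3,3],C[:3,:3]@np.array([p[0],p[1],1.])
def atz(u,v,z,c):
    o,r=ray(u,v,*c[2:]);return o+r*(z-o[2])/r[2]
def atd(u,v,c):
    o,r=ray(u,v,*c[2:]);return o+r*c[1][int(round(v)),int(round(u))]
def cloud(c):
    h,w=c[1].shape;g=np.stack(np.meshgrid(np.arange(w),np.arange(h)),-1).reshape(-1,1,2).astype(float)
    p=cv2.undistortPoints(g,c[2],c[3])[:,0];P=np.c_[p,np.ones(len(p))]*c[1].reshape(-1,1)
    return (P@c[4][:3,:3].T+c[4][:3,3]).reshape(h,w,3)
def save(n,im): cv2.imwrite('pics/'+n,cv2.cvtColor(im,cv2.COLOR_RGB2BGR))
E
python3 - <<'E'
from h import *
import pickle
for n in("top","scene"):
    c=cam(n);save(n+'0.png',c[0]);pickle.dump(c,open(n+'0.pkl','wb'));print(n,c[4].round(2).tolist(),(c[1]>0).mean())
print(manip.read_state(),manip.grip_depth)
print(manip.camera_info("wrist")["mount"])
E
```

```text
cell.py
nudge.py
pics
top [[0.0, -0.99, 0.17, 368.61], [-1.0, -0.0, -0.01, 56.17], [0.01, -0.17, -0.99, 1150.04], [0.0, 0.0, 0.0, 1.0]] 0.9962734375
scene [[0.28, 0.6, -0.75, 1568.73], [0.96, -0.18, 0.22, -230.42], [-0.0, -0.78, -0.62, 931.34], [0.0, 0.0, 0.0, 1.0]] 0.9960859375
{'clock': 0.1, 'joints': array([ 1.20141829e+00,  3.00432122e-01,  1.52152925e+00, -1.08430951e-05,
        1.32070761e+00, -6.66173556e-02]), 'qd': array([ 7.88626305e-04, -1.78493118e-03, -1.96223357e-03,  2.11874873e-04,
        2.65861733e-05, -1.08317271e-03]), 'effort': array([ 2.65984942e-03, -5.32643366e+01, -3.53281546e+01,  7.10636401e-02,
        2.34632904e-02, -6.97317114e-05]), 'eef_pos': array([163.91276141, 524.75268588, 204.92963738]), 'eef_rot': array([-3.14051801e+00, -6.11695574e-05,  2.83883463e+00]), 'wrist_force': array([-0.03146675, -0.06309421, -0.63022006]), 'moment': array([-0.02070101,  0.0006051 ,  0.00279921]), 'finger_force': 0.0, 'finger_gap': 94.14470347524751} -18.8
[[-5.33360304e-04 -9.61408943e-01 -2.75122810e-01  7.99429961e+01]
 [ 9.99999734e-01 -3.75868498e-04 -6.25163819e-04 -9.28927979e-01]
 [ 4.97628090e-04 -2.75123070e-01  9.61408887e-01 -1.80436134e+02]
 [ 0.00000000e+00  0.00000000e+00  0.00000000e+00  1.00000000e+00]]
```

View pics/top0.png

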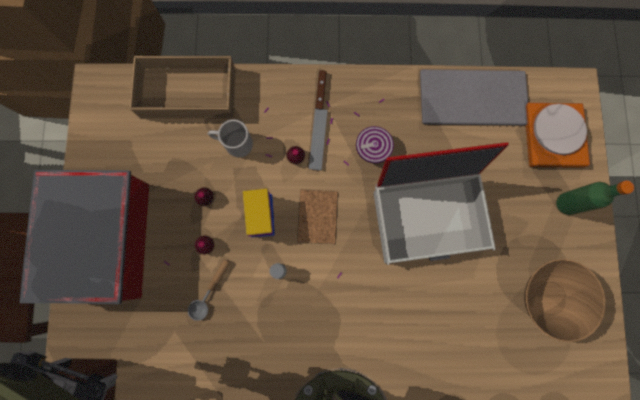

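View pics/scene0.png

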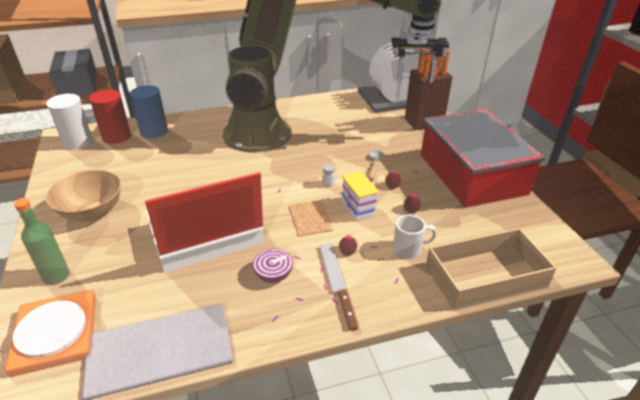

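The top view shows the yellow-topped stack (258,212), with no green box. Beetroots are at (296,155), (204,196) and (204,244), the mat at (318,216), and the tub at (435,220) with its hinge on the far side. The mug is at (233,135), the jar at (277,271) and the cabbage at (375,145). The scene view confirms the stack order yellow, purple, blue at (359,195). Next I measure.

```bash
cat > meas.py <<'E'
from h import *
import pickle
for n in("top","scene"):
    c=pickle.load(open(n+'0.pkl','rb'));P=cloud(c);hsv=cv2.cvtColor(c[0],cv2.COLOR_RGB2HSV)
    H,S,V=[hsv[...,i].astype(int) for i in range(3)]
    inb=(P[...,0]>250)&(P[...,0]<750)&(abs(P[...,1])<420)
    def rep(nm,m,z=None):
        m=(m&inb).astype(np.uint8)
        k,l,st,ce=cv2.connectedComponentsWithStats(m)
        for j in range(1,k):
            if st[j,4]<40: continue
            q=P[l==j];r=cv2.minAreaRect(q[:,:2].astype(np.float32))
            print(n,nm,st[j,4],'px',ce[j].round(1),'mid',q.mean(0).round(1),'z5/95',np.percentile(q[:,2],[5,50,95]).round(1),'rect',[np.round(x,1) for x in r])
    rep('yel',(H>20)&(H<35)&(S>180)&(V>120)&(P[...,2]>60))
    rep('beet',((H>165)|(H<6))&(S>120)&(V<130)&(P[...,2]>8)&(P[...,2]<60))
    rep('red',((H>172)|(H<5))&(S>150)&(P[...,2]>70))
    rep('mat',(abs(P[...,2]-5)<2.5)&(H<20)&(S>90)&(V<150)&(P[...,1]<150)&(P[...,1]>0)) if n=='top' else 0
    rep('blue',(H>105)&(H<130)&(S>100))
    rep('purp',(H>130)&(H<160)&(S>60)&(P[...,2]>35)&(P[...,2]<70))
    rep('tall',(P[...,2]>40)&(S<60))
E
python3 meas.py
```

```text
top yel 1070 px [256.7 211.3] mid [514.  203.5 101.1] z5/95 [93.  96.1 99.3] rect [array([454.7, 166. ]), array([262.6,  94.4]), np.float64(32.2)]
top beet 203 px [295.  154.6] mid [672.5 115.4  40.9] z5/95 [31.8 40.5 54.3] rect [array([674. , 115.6]), array([41.3, 41.2]), np.float64(61.2)]
top beet 209 px [202.8 195.8] mid [561.9 351.8  40.7] z5/95 [28.4 40.3 53.7] rect [array([562.8, 352.2]), array([42.7, 42.7]), np.float64(1.0)]
top beet 236 px [203.6 244.5] mid [436.8 344.3  40. ] z5/95 [30.  39.9 52.9] rect [array([438.5, 345.5]), array([41. , 45.1]), np.float64(0.7)]
top red 569 px [434.3 155.4] mid [ 615.1 -192.7  248.6] z5/95 [143.6 252.7 256.6] rect [array([ 553.7, -115.9]), array([118.9, 491.2]), np.float64(33.5)]
top mat 1482 px [316.9 216.6] mid [513.6  57.4   5. ] z5/95 [2.8 5.  7.2] rect [array([513.2,  57.5]), array([103.8, 160. ]), np.float64(88.4)]
top blue 64 px [271.8 212.9] mid [516.9 172.2  49.6] z5/95 [28.6 32.4 35.5] rect [array([455.3, 138.1]), array([233.7,  48.1]), np.float64(31.8)]
top purp 210 px [375.  143.9] mid [702.3 -95.   43.2] z5/95 [39.1 43.1 46.3]
[... 1740 characters left out ...]
96.7  71.1] z5/95 [45.7 72.7 83.1] rect [array([532.7, 188.3]), array([116.2,  50.4]), np.float64(35.7)]
scene tall 111 px [363.2 205.4] mid [561.  204.4  48.1] z5/95 [40.9 47.9 57.9] rect [array([558.3, 197.3]), array([75.2, 43.6]), np.float64(53.5)]
scene tall 776 px [410.6 229.9] mid [713.7 277.8  68. ] z5/95 [43.6 68.9 88.4] rect [array([710.8, 285.5]), array([ 76.5, 104.1]), np.float64(19.8)]
scene tall 606 px [211.2 243.4] mid [ 605.1 -226.8   56.1] z5/95 [41.2 59.9 66.6] rect [array([ 603.3, -223.5]), array([ 21. , 272.6]), np.float64(7.3)]
scene tall 291 px [274.2 262. ] mid [703.1 -85.8  43.1] z5/95 [40.6 42.9 45.9] rect [array([698.7, -85.8]), array([71.8, 84.6]), np.float64(21.8)]
```

```bash
python3 - <<'E'
import cv2,numpy as np
a=cv2.imread('pics/top0.png')[120:300,180:360];cv2.imwrite('pics/c1.png',cv2.resize(a,None,fx=3.3,fy=3.3,interpolation=cv2.INTER_CUBIC))
b=cv2.imread('pics/scene0.png')[150:260,280:440];cv2.imwrite('pics/c2.png',cv2.resize(b,None,fx=5,fy=5,interpolation=cv2.INTER_CUBIC))
E
```

```text
(no output)
```

View pics/c2.png

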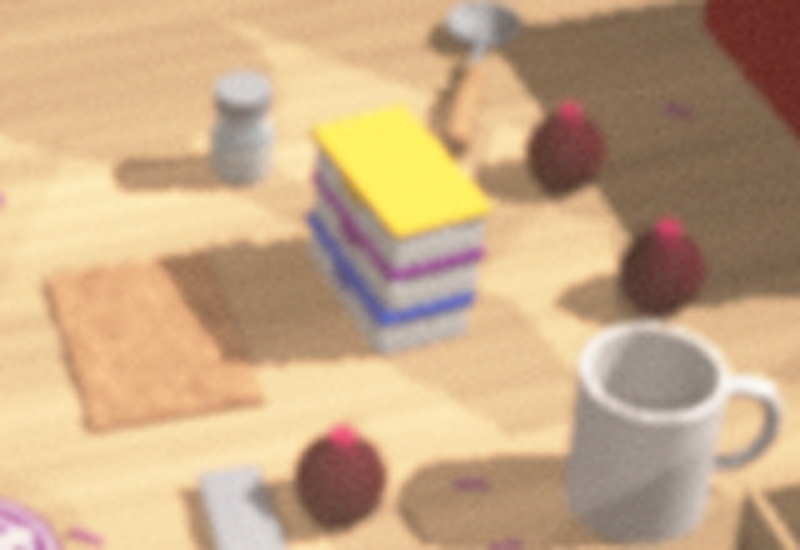

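The crop shows three layers, yellow on purple on blue, with the three beets beside them and no green box. Next I refine the stack and tub rectangles.

```bash
python3 - <<'E'
from h import *
import pickle
c=pickle.load(open('top0.pkl','rb'));P=cloud(c);hsv=cv2.cvtColor(c[0],cv2.COLOR_RGB2HSV)
H,S,V=[hsv[...,i].astype(int) for i in range(3)]
def big(m):
    k,l,st,_=cv2.connectedComponentsWithStats(m.astype(np.uint8));j=1+np.argmax(st[1:,4]);return l==j
def rect(nm,m,z):
    v,u=np.nonzero(m);q=np.array([atz(a,b,z,c)[:2] for a,b in zip(u,v)],np.float32)
    print(nm,m.sum(),[np.round(x,2) for x in cv2.minAreaRect(q)],q.mean(0))
    w=q-q.mean(0);e,E=np.linalg.eigh(w.T@w/len(w));print(' pca len',np.sqrt(12*e),'yaw',np.degrees(np.arctan2(E[1,1],E[0,1])))
y=big((H>18)&(H<38)&(S>150)&(abs(P[...,0]-514)<90)&(abs(P[...,1]-203)<60)&(P[...,2]>80))
rect('yel z96',y,96)
rim=(abs(P[...,2]-65)<6)&(P[...,0]>370)&(P[...,0]<640)&(P[...,1]<-70)&(P[...,1]>-400)&(S<70)
rect('rim',big(rim),65)
fl=(abs(P[...,2]-5)<5)&(P[...,0]>370)&(P[...,0]<640)&(P[...,1]<-70)&(P[...,1]>-400)&(S<70)
rect('floor',big(fl),5)
print('table z',np.median(P[300:340,300:320,2]))
# tub ends via 4 quadrants: plane fit of lid
s=pickle.load(open('scene0.pkl','rb'));Q=cloud(s);h2=cv2.cvtColor(s[0],cv2.COLOR_RGB2HSV)
m=((h2[...,0]>172)|(h2[...,0]<5))&(h2[...,1]>150)&(Q[...,2]>70)&(Q[...,0]>500)&(Q[...,1]<-50)&(Q[...,1]>-400)&(Q[...,0]<700)
m=cv2.erode(m.astype(np.uint8),np.ones((5,5)))>0
q=Q[m];ce=q.mean(0);n=np.linalg.svd(q-ce,full_matrices=False)[2][2];n*=np.sign(n[0]);print('lid',ce,n,'angle from horiz',np.degrees(np.arctan2(np.hypot(*n[:2]),n[2])),q.min(0),q.max(0),'yaw n',np.degrees(np.arctan2(n[1],n[0])))
for nm in('yel','purp'):pass
E
```

```text
yel z96 1122 [array([514.61, 204.32]), array([109.14,  62.06]), np.float64(6.7)] [514.1509  204.34813]
 pca len [ 61.74625 108.81428] yaw -173.34233
rim 992 [array([ 505.53, -237.88]), array([197.98, 274.16]), np.float64(8.14)] [ 512.2136  -236.98042]
 pca len [262.6126 373.7883] yaw 98.337715
floor 6229 [array([ 503.22, -253.07]), array([188.06, 266.47]), np.float64(7.85)] [ 504.03198 -245.05592]
 pca len [181.93936 252.51869] yaw 97.26481
table z 0.5657244306000848
lid [ 620.76098818 -221.99727268  178.45058756] [ 0.98513606  0.13095814 -0.11116162] angle from horiz 96.38228196778611 [ 588.30705907 -346.8056456    79.42849838] [645.37630327 -95.81518146 250.45492358] yaw n 7.572165539151273
```

```bash
cat > plan.py <<'E'
import sys
from h import *
def go(x,y,z,yaw=None):
    s=manip.read_state();M=R(s["eef_rot"]);d=M.T@(np.array([x,y,z])-s["eef_pos"])
    w=0 if yaw is None else -((yaw-s["eef_rot"][2]+np.pi)%(2*np.pi)-np.pi)
    print('d',d.round(1),'rz',round(w,3),'rows',max(np.linalg.norm(d)/50,abs(w)/.15).round(1),'tilt',s["eef_rot"][:2].round(3))
if __name__=='__main__': go(*map(float,sys.argv[1:]))
E
python3 plan.py 230 320 230 3.259
```

```text
d [-124.1 -175.8  -24.9] rz -0.42 rows 4.3 tilt [-3.141 -0.   ]
```

```bash
python3 nudge.py '[[-124,-176,-25,0,0,-0.42],[-124,-176,-25,0,0,-0.42],[-124,-176,-25,0,0,-0.42],[-124,-176,-25,0,0,-0.42],[-124,-176,-25,0,0,-0.42]]'; python3 plan.py 514 204 230 3.259
```

```text
clock: 0.6
eef_pos: [230.4, 317.2, 230.9]
eef_rot: [3.141, 0.001, -3.026]
wrist_force: [-0.1, -0.0, 0.6]
finger_gap: 93.7
finger_force: 0.0
d [-268.6 -145.2    1. ] rz -0.002 rows 6.1 tilt [3.141e+00 1.000e-03]
```

```bash
python3 nudge.py '[[-160,-85,0,0,0,0],[-160,-85,0,0,0,0],[-160,-85,0,0,0,0],[-160,-85,0,0,0,0]]'; python3 nudge.py '[[-109,-60,1,0,0,0],[-109,-60,1,0,0,0],[-109,-60,1,0,0,0],[-109,-60,1,0,0,0]]'; python3 - <<'E'
from h import *
import pickle
c=cam('wrist');save('w1.png',c[0]);pickle.dump(c,open('w1.pkl','wb'))
E
```

```text
clock: 1.0
eef_pos: [401.1, 252.6, 230.1]
eef_rot: [-3.141, -0.0, -3.026]
wrist_force: [-0.3, -0.9, 0.4]
finger_gap: 93.9
finger_force: 0.0
clock: 1.4
eef_pos: [515.9, 205.8, 228.2]
eef_rot: [-3.141, -0.002, -3.027]
wrist_force: [-0.3, -0.2, -0.3]
finger_gap: 93.7
finger_force: 0.0
```

View pics/w1.png

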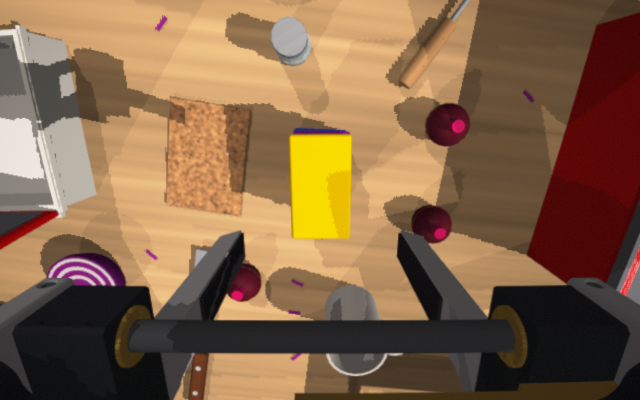

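The wrist view shows the yellow lid with corners at (291,135), (351,134), (351,238) and (291,238), and a thin sliver of purple and blue above it. Beets are at (447,124), (432,224) and (243,281). The mat centre is at about (208,156).

```bash
cat > box.py <<'E'
from h import *
import pickle,sys
def lidrect(c,lo,hi,z,zr=18):
    hsv=cv2.cvtColor(c[0],cv2.COLOR_RGB2HSV);P=cloud(c)
    m=((hsv[...,0]>lo)&(hsv[...,0]<hi)&(hsv[...,1]>120)&(abs(P[...,2]-z)<zr)).astype(np.uint8)
    k,l,st,_=cv2.connectedComponentsWithStats(m);j=1+np.argmax(st[1:,4]);v,u=np.nonzero(l==j)
    zz=np.median(P[l==j][:,2])
    q=np.array([atz(a,b,z,c)[:2] for a,b in zip(u,v)],np.float32)
    print('px',st[j,4],'z',zz.round(1),[np.round(x,2) for x in cv2.minAreaRect(q)])
def beets(c):
    hsv=cv2.cvtColor(c[0],cv2.COLOR_RGB2HSV);P=cloud(c)
    m=(((hsv[...,0]>165)|(hsv[...,0]<4))&(hsv[...,1]>120)&(P[...,2]>12)&(P[...,2]<62)&(abs(P[...,1])<400)).astype(np.uint8)
    k,l,st,ce=cv2.connectedComponentsWithStats(m)
    for j in range(1,k):
        if 250<st[j,4]<9000:
            v,u=np.nonzero(l==j);q=np.array([atz(a,b,22,c)[:2] for a,b in zip(u,v)],np.float32)
            print('beet',ce[j].round(),st[j,4],'z22 circle',[np.round(x,1) for x in cv2.minEnclosingCircle(q)],'zmax',np.percentile(P[l==j][:,2],97).round(1),'cloud',P[l==j].mean(0).round(1))
E
python3 - <<'E'
from box import *
c=pickle.load(open('w1.pkl','rb'))
lidrect(c,18,38,96);beets(c)
p=[atd(u,v,c) for u,v in((208,156),(208,120),(208,200))];print(np.round(p,1))
for u,v,z in((172,98,5),(250,108,5),(241,214,5),(167,205,5)):print(atz(u,v,z,c).round(1))
E
python3 plan.py 514.5 204.2 81 3.259
```

```text
px 6321 z 97.2 [array([513.54, 203.48]), array([109.03,  61.71]), np.float64(6.81)]
beet [448. 124.] 1422 z22 circle [array([436.2, 348.3]), np.float64(26.2)] zmax 55.4 cloud [436.  341.   40.1]
beet [432. 223.] 1111 z22 circle [array([562.6, 354.7]), np.float64(27.7)] zmax 55.4 cloud [556.3 348.1  39.1]
beet [245. 283.] 850 z22 circle [array([677.1, 115.1]), np.float64(29.5)] zmax 55.4 cloud [666.9 121.3  38.9]
[[509.7  58.8   5.8]
 [464.7  57.9   5.9]
 [568.2  60.1   6.7]]
[443.2  12.8   5. ]
[444.6 108.9   5. ]
[583.3 104.3   5. ]
[582.1   4.5   5. ]
d [  0.   -2.4 147.5] rz -0.002 rows 2.9 tilt [-3.141e+00 -2.000e-03]
```

```bash
python3 nudge.py '[[0,-2,50,0,0,0],[0,-2,100,0,0,0],[0,-2,140,0,0,0],[0,-2,158,0,0,0],[0,-2,158,0,0,0]]' 94 20;python3 nudge.py '[[0,0,0,0,0,0],[0,0,0,0,0,0],[0,0,0,0,0,0],[0,0,0,0,0,0],[0,0,0,0,0,0]]' 50 20
```

```text
clock: 1.95
eef_pos: [512.0, 205.7, 69.2]
eef_rot: [-3.141, -0.005, -3.023]
wrist_force: [-0.6, 0.9, 0.3]
finger_gap: 94.1
finger_force: 0.0
clock: 2.45
eef_pos: [514.5, 205.5, 72.2]
eef_rot: [3.141, 0.001, -3.024]
wrist_force: [-1.5, -2.2, 5.6]
finger_gap: 61.7
finger_force: 20.0
```

```bash
python3 nudge.py '[[0,0,-5,0,0,0],[0,0,-25,0,0,0],[0,0,-50,0,0,0],[0,0,-50,0,0,0]]'; python3 plan.py 513 57.5 122
```

```text
clock: 2.85
eef_pos: [515.5, 205.9, 124.3]
eef_rot: [3.141, 0.005, -3.024]
wrist_force: [0.1, 1.4, -2.8]
finger_gap: 61.5
finger_force: 20.0
d [  19.8 -147.1    2.1] rz 0 rows 3.0 tilt [3.141 0.005]
```

```bash
python3 nudge.py '[[6,-45,0,0,0,0],[12,-90,0,0,0,0],[18,-130,0,0,0,0],[20,-147,0,0,0,0],[20,-147,0,0,0,0]]'; python3 nudge.py '[[0,0,40,0,0,0],[0,0,75,0,0,0],[0,0,95,0,0,0],[0,0,95,0,0,0],[0,0,95,0,0,0]]';python3 plan.py 513 57.5 14.2
```

```text
clock: 3.35
eef_pos: [511.1, 55.2, 120.5]
eef_rot: [-3.142, -0.001, -3.027]
wrist_force: [0.4, 0.8, -2.0]
finger_gap: 62.3
finger_force: 20.0
clock: 3.85
eef_pos: [511.6, 57.8, 26.6]
eef_rot: [3.141, -0.0, -3.024]
wrist_force: [-0.3, 0.0, -2.1]
finger_gap: 61.7
finger_force: 20.0
d [-1.4 -0.5 12.4] rz 0 rows 0.3 tilt [ 3.141 -0.   ]
```

```bash
python3 nudge.py '[[0,0,6,0,0,0],[0,0,11,0,0,0],[0,0,13,0,0,0],[0,0,13,0,0,0]]'; python3 nudge.py '[[0,0,0,0,0,0],[0,0,0,0,0,0],[0,0,0,0,0,0]]' 80;python3 nudge.py '[[0,0,-50,0,0,0],[0,0,-100,0,0,0],[0,0,-150,0,0,0],[0,0,-150,0,0,0]]' 94; python3 plan.py 514 204 200 3.26
```

```text
clock: 4.25
eef_pos: [511.6, 57.1, 13.4]
eef_rot: [-3.142, 0.0, -3.024]
wrist_force: [-0.1, -0.4, -2.3]
finger_gap: 61.9
finger_force: 20.0
clock: 4.55
eef_pos: [511.8, 57.1, 13.8]
eef_rot: [-3.142, 0.001, -3.024]
wrist_force: [-0.3, 0.0, 1.0]
finger_gap: 79.7
finger_force: 0.0
clock: 4.95
eef_pos: [514.1, 57.3, 170.1]
eef_rot: [-3.141, 0.011, -3.024]
wrist_force: [0.2, 0.5, -0.2]
finger_gap: 94.3
finger_force: 0.0
d [-17.3 145.7 -29.8] rz -0.001 rows 3.0 tilt [-3.141  0.011]
```

```bash
python3 nudge.py '[[-17,146,-30,0,0,0],[-17,146,-30,0,0,0],[-17,146,-30,0,0,0],[-17,146,-30,0,0,0],[-17,146,-30,0,0,0]]'; python3 nudge.py '[[0,0,0,0,0,0],[0,0,0,0,0,0]]'; python3 - <<'E'
from box import *
c=cam('wrist');save('w2.png',c[0])
lidrect(c,125,160,64);lidrect(c,18,38,37);beets(c)
E
python3 plan.py 514 204 40 3.26
```

```text
clock: 5.45
eef_pos: [511.0, 204.7, 192.8]
eef_rot: [-3.141, -0.001, -3.022]
wrist_force: [0.1, -0.4, 0.4]
finger_gap: 94.3
finger_force: 0.0
clock: 5.65
eef_pos: [511.4, 202.9, 193.1]
eef_rot: [-3.141, -0.001, -3.026]
wrist_force: [-0.5, -0.3, 0.1]
finger_gap: 94.1
finger_force: 0.0
px 6288 z 65.2 [array([512.25, 204.04]), array([108.66,  61.22]), np.float64(5.87)]
px 5756 z 38.2 [array([510.08,  57.92]), array([109.49,  65.51]), np.float64(6.68)]
beet [462. 130.] 1731 z22 circle [array([436.2, 348.4]), np.float64(26.9)] zmax 55.5 cloud [435.8 340.1  40. ]
beet [444. 237.] 1243 z22 circle [array([563.9, 354.4]), np.float64(28.4)] zmax 55.3 cloud [554.7 348.6  38.9]
beet [239. 301.] 1106 z22 circle [array([677.6, 113.6]), np.float64(31.2)] zmax 55.5 cloud [665.6 120.   38.4]
d [ -2.7   0.7 153.2] rz -0.003 rows 3.1 tilt [-3.141 -0.   ]
```

View pics/w2.png

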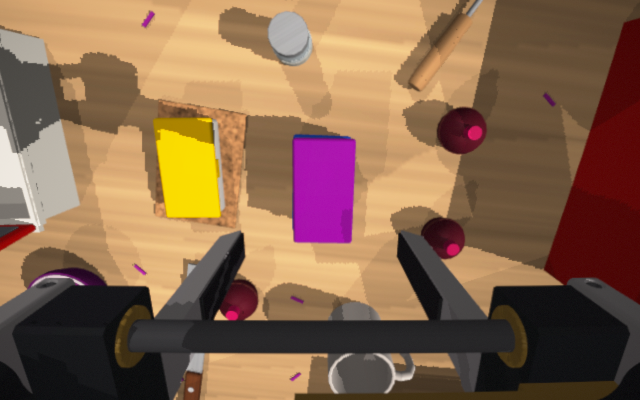

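The view shows yellow lying flat on the mat (188,168) and purple uncovered on the stack (323,190). Now I grip purple.

```bash
python3 nudge.py '[[-2,0,50,0,0,0.01],[-2,0,100,0,0,0.01],[-2,0,135,0,0,0.01],[-2,0,153,0,0,0.01],[-2,0,153,0,0,0.01]]' 94 20;python3 nudge.py '[[0,0,0,0,0,0],[0,0,0,0,0,0],[0,0,0,0,0,0],[0,0,0,0,0,0]]' 50 20;python3 nudge.py '[[0,0,-5,0,0,0],[0,0,-40,0,0,0],[0,0,-90,0,0,0],[0,0,-120,0,0,0],[0,0,-120,0,0,0]]'; python3 - <<'E'
from plan import *
c,s=np.cos(.135),np.sin(.135)
x,y=505.5-20*c-70*s*1,-238-20*s+70*c
print(x,y);go(x,y,150,.135+np.pi)
E
```

```text
clock: 6.2
eef_pos: [512.1, 203.1, 37.9]
eef_rot: [-3.141, -0.005, -3.036]
wrist_force: [-0.7, 0.5, 0.7]
finger_gap: 94.3
finger_force: 0.0
clock: 6.6
eef_pos: [513.7, 204.5, 41.3]
eef_rot: [3.141, 0.001, -3.034]
wrist_force: [0.6, 0.5, 0.1]
finger_gap: 65.2
finger_force: 0.0
clock: 7.1
eef_pos: [514.9, 204.9, 165.3]
eef_rot: [3.14, 0.007, -3.034]
wrist_force: [0.2, 0.6, -1.9]
finger_gap: 62.2
finger_force: 20.0
476.2606516053946 -171.3287130358286
d [  78.8 -370.    14.1] rz -0.028 rows 7.6 tilt [3.14  0.007]
```

```bash
python3 nudge.py '[[10,-48,0,0,0,0],[20,-96,0,0,0,0],[30,-144,0,0,0,0],[40,-190,0,0,0,0],[40,-190,0,0,0,0]]';python3 nudge.py '[[10,-48,0,0,0,-0.03],[20,-96,0,0,0,-0.03],[30,-144,0,0,0,-0.03],[39,-180,0,0,0,-0.03],[39,-180,0,0,0,-0.03]]'; python3 nudge.py '[[0,0,0,0,0,0],[0,0,0,0,0,0]]'; python3 - <<'E'
from box import *
c=cam('wrist');save('w3.png',c[0]);pickle.dump(c,open('w3.pkl','wb'))
E
```

```text
clock: 7.6
eef_pos: [492.9, 6.9, 159.7]
eef_rot: [-3.141, -0.002, -3.039]
wrist_force: [0.3, 0.8, -2.4]
finger_gap: 61.7
finger_force: 20.0
clock: 8.1
eef_pos: [473.5, -174.8, 159.5]
eef_rot: [3.141, -0.001, -3.008]
wrist_force: [0.1, 0.4, -2.1]
finger_gap: 62.0
finger_force: 20.0
clock: 8.3
eef_pos: [474.4, -170.8, 160.0]
eef_rot: [3.141, -0.001, -3.003]
wrist_force: [-0.8, 0.1, -2.6]
finger_gap: 61.9
finger_force: 20.0
```

View pics/w3.png

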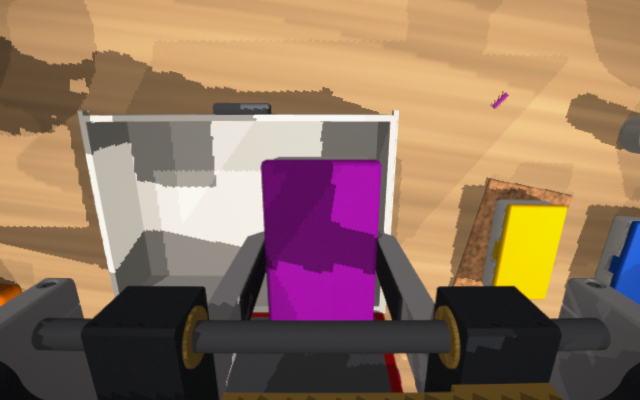

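The view shows purple held level over the tub. The catch-side rim corners are at about (80,112) and (398,111).

```bash
python3 - <<'E'
from h import *
import pickle
from plan import go
c=pickle.load(open('w3.pkl','rb'))
a=atz(80,112,65,c);b=atz(398,111,65,c);d=b-a;L=np.hypot(*d[:2]);yaw=np.arctan2(-d[0],d[1]);print(a,b,L,yaw,(cen:=((a+b)/2)[:2]+95*np.array([np.cos(yaw),np.sin(yaw)])))
P=cloud(c);print(P[150:210:20,200,:].round(1))
C,S=np.cos(yaw),np.sin(yaw)
x,y=cen+np.array([C*-20-S*70,S*-20+C*70]);print(x,y);go(x,y,150,yaw+np.pi)
E
```

```text
[ 424.49802963 -386.14969659   65.        ] [ 387.65741307 -118.22636688   65.        ] 270.4443411050166 0.13664740705933584 [ 500.1921562  -239.24688991]
[[ 453.3 -302.7    8. ]
 [ 475.1 -302.6    6.2]
 [ 497.4 -301.9    6. ]]
470.8430127872142 -172.62386250792196
d [ 3.9 -1.4 10.1] rz 0.002 rows 0.2 tilt [ 3.141 -0.   ]
```

```bash
python3 nudge.py '[[2,-1,45,0,0,0],[2,-1,90,0,0,0],[2,-1,120,0,0,0],[2,-1,134,0,0,0],[2,-1,134,0,0,0]]'; python3 nudge.py '[[0,0,2,0,0,0],[0,0,4,0,0,0],[0,0,6,0,0,0],[0,0,6,0,0,0]]'; python3 nudge.py '[[0,0,1,0,0,0],[0,0,2,0,0,0],[0,0,3,0,0,0],[0,0,3,0,0,0]]'
```

```text
clock: 8.85
eef_pos: [471.7, -171.7, 24.6]
eef_rot: [3.14, -0.003, -3.003]
wrist_force: [-0.4, -0.9, -1.0]
finger_gap: 61.8
finger_force: 20.0
clock: 9.25
eef_pos: [472.7, -173.3, 20.8]
eef_rot: [-3.141, 0.001, -3.004]
wrist_force: [-0.0, -0.4, -1.7]
finger_gap: 62.3
finger_force: 20.0
clock: 9.65
eef_pos: [472.5, -173.3, 17.3]
eef_rot: [3.141, -0.0, -3.005]
wrist_force: [-0.0, -0.2, -1.1]
finger_gap: 61.7
finger_force: 20.0
```

```bash
python3 nudge.py '[[0,0,1,0,0,0],[0,0,3,0,0,0],[0,0,3,0,0,0],[0,0,3,0,0,0]]'; python3 nudge.py '[[0,0,0,0,0,0],[0,0,0,0,0,0],[0,0,0,0,0,0]]' 74
```

```text
clock: 10.05
eef_pos: [472.9, -173.3, 15.1]
eef_rot: [-3.141, 0.001, -3.004]
wrist_force: [-3.4, 1.3, 8.9]
finger_gap: 61.9
finger_force: 20.0
clock: 10.35
eef_pos: [472.6, -173.3, 14.4]
eef_rot: [-3.142, 0.0, -3.004]
wrist_force: [-0.0, -0.5, 0.6]
finger_gap: 73.3
finger_force: 0.0
```

```bash
python3 nudge.py '[[0,0,-40,0,0,0],[0,0,-80,0,0,0],[0,0,-120,0,0,0],[0,0,-160,0,0,0],[0,0,-160,0,0,0]]'; python3 plan.py 511.5 57.5 170 3.26
```

```text
clock: 10.85
eef_pos: [474.4, -174.1, 179.5]
eef_rot: [-3.137, 0.007, -3.004]
wrist_force: [0.2, 0.2, -0.2]
finger_gap: 74.0
finger_force: 0.0
d [-68.4 224.3   9. ] rz 0.019 rows 4.7 tilt [-3.137  0.007]
```

```bash
python3 nudge.py '[[-68,224,10,0,0,0.02],[-68,224,10,0,0,0.02],[-68,224,10,0,0,0.02],[-68,224,10,0,0,0.02],[-68,224,10,0,0,0.02]]' 94; python3 nudge.py '[[0,0,0,0,0,0],[0,0,0,0,0,0]]'; python3 - <<'E'
from box import *
c=cam('wrist');save('w4.png',c[0])
lidrect(c,18,38,37);lidrect(c,105,125,32);beets(c)
E
python3 plan.py 511.5 57.5 13.4 3.26
```

```text
clock: 11.35
eef_pos: [509.0, 60.7, 163.5]
eef_rot: [3.141, -0.001, -3.023]
wrist_force: [0.4, 0.4, 1.8]
finger_gap: 93.7
finger_force: 0.0
clock: 11.55
eef_pos: [509.0, 58.2, 163.6]
eef_rot: [-3.142, -0.001, -3.023]
wrist_force: [-0.2, -0.9, 1.0]
finger_gap: 93.9
finger_force: 0.0
px 6480 z 38.2 [array([511.16,  55.78]), array([108.94,  61.69]), np.float64(6.79)]
px 5727 z 33.1 [array([512.42, 198.42]), array([108.86,  65.1 ]), np.float64(4.29)]
beet [608. 153.] 2328 z22 circle [array([438. , 351.7]), np.float64(35.8)] zmax 55.3 cloud [435.9 335.6  36.8]
beet [574. 262.] 1650 z22 circle [array([566.9, 359.3]), np.float64(39.3)] zmax 54.8 cloud [555.5 342.3  35.2]
beet [333. 363.] 628 z22 circle [array([726.3,  98.2]), np.float64(25.4)] zmax 55.5 cloud [708.5  95.7  44.8]
d [ -2.6  -0.2 150.5] rz -0.001 rows 3.0 tilt [-3.141e+00 -1.000e-03]
```

View pics/w4.png

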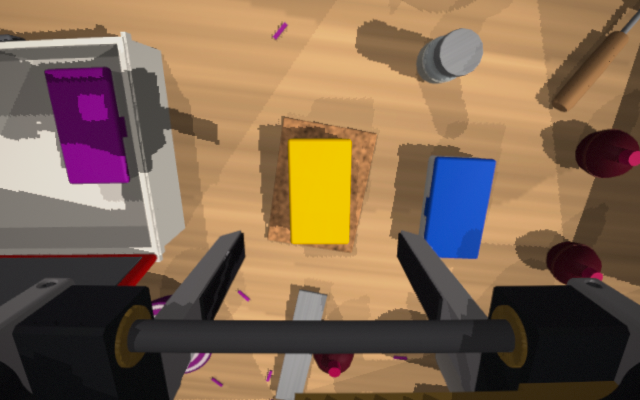

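The view shows purple flat in the tub (88,127), yellow on the mat (320,191) and blue uncovered (460,207).

```bash
python3 nudge.py '[[-2,1,50,0,0,0],[-2,1,100,0,0,0],[-2,1,135,0,0,0],[-2,1,149,0,0,0],[-2,1,149,0,0,0]]';python3 nudge.py '[[0,0,0,0,0,0],[0,0,0,0,0,0],[0,0,0,0,0,0],[0,0,0,0,0,0],[0,0,0,0,0,0]]' 50 20;python3 nudge.py '[[0,0,-5,0,0,0],[0,0,-40,0,0,0],[0,0,-80,0,0,0],[0,0,-120,0,0,0],[0,0,-120,0,0,0]]'; python3 plan.py 513 204 150
```

```text
clock: 12.1
eef_pos: [510.5, 58.2, 14.4]
eef_rot: [3.141, -0.003, -3.026]
wrist_force: [-0.1, -0.4, 1.1]
finger_gap: 93.7
finger_force: 0.0
clock: 12.6
eef_pos: [511.6, 59.1, 16.3]
eef_rot: [-3.141, 0.001, -3.024]
wrist_force: [-0.8, -2.1, 6.5]
finger_gap: 62.2
finger_force: 20.0
clock: 13.1
eef_pos: [513.2, 59.4, 140.6]
eef_rot: [-3.141, 0.008, -3.024]
wrist_force: [0.1, -0.1, -2.8]
finger_gap: 62.2
finger_force: 20.0
d [-16.8 143.6  -9.4] rz 0 rows 2.9 tilt [-3.141  0.008]
```

```bash
python3 - <<'E'
from box import *
c=cam('top');lidrect(c,100,130,32);beets(c)
c=cam('wrist')
lidrect(c,100,122,32,9)
E
```

```text
px 947 z 32.3 [array([513.31, 200.65]), array([106.72,  60.53]), np.float64(3.79)]
px 6900 z 33.0 [array([512.42, 198.69]), array([109.07,  64.45]), np.float64(4.21)]
```

```bash
python3 nudge.py '[[-4,36,0,0,0,0.048],[-8,72,0,0,0,0.048],[-12,108,0,0,0,0.048],[-17,140,-5,0,0,0.048],[-17,140,-5,0,0,0.048]]'; python3 nudge.py '[[0,0,0,0,0,0],[0,0,0,0,0,0]]'; python3 plan.py 513 200 43.3 3.211
```

```text
clock: 13.7
eef_pos: [510.7, 203.1, 138.8]
eef_rot: [-3.142, -0.002, -3.069]
wrist_force: [0.4, -0.6, -3.1]
finger_gap: 61.5
finger_force: 20.0
clock: 13.9
eef_pos: [511.2, 199.4, 139.2]
eef_rot: [-3.141, -0.002, -3.073]
wrist_force: [0.2, -0.4, -3.2]
finger_gap: 61.9
finger_force: 20.0
d [-2.   0.6 95.9] rz -0.001 rows 1.9 tilt [-3.141e+00 -2.000e-03]
```

```bash
python3 nudge.py '[[0,1,35,0,0,0],[0,1,65,0,0,0],[0,1,84,0,0,0],[0,1,90,0,0,0],[0,1,90,0,0,0]]'; python3 nudge.py '[[0,0,0,0,0,0],[0,0,0,0,0,0]]'; python3 plan.py 513 200 43.3 3.211
```

```text
clock: 14.4
eef_pos: [511.4, 200.4, 49.9]
eef_rot: [-3.141, -0.001, -3.073]
wrist_force: [0.2, 0.9, -2.2]
finger_gap: 62.1
finger_force: 20.0
clock: 14.6
eef_pos: [512.2, 201.2, 51.6]
eef_rot: [3.141, 0.002, -3.073]
wrist_force: [0.4, -0.5, -2.6]
finger_gap: 62.0
finger_force: 20.0
d [-0.7 -1.3  8.3] rz -0.0 rows 0.2 tilt [3.141e+00 2.000e-03]
```

```bash
python3 nudge.py '[[-1,-1,3,0,0,0],[-1,-1,6,0,0,0],[-1,-1,8,0,0,0],[-1,-1,8,0,0,0],[-1,-1,8,0,0,0]]'; python3 nudge.py '[[0,0,0,0,0,0],[0,0,0,0,0,0],[0,0,0,0,0,0]]' 80;python3 nudge.py '[[0,0,-50,0,0,0],[0,0,-100,0,0,0],[0,0,-150,0,0,0],[0,0,-150,0,0,0],[0,0,-150,0,0,0]]' 94;  python3 - <<'E'
from box import *
c=cam('wrist');save('w5.png',c[0]);lidrect(c,18,38,64);lidrect(c,100,130,32);beets(c)
c=cam('top');lidrect(c,18,38,64);beets(c)
E
```

```text
clock: 15.1
eef_pos: [512.8, 200.3, 43.2]
eef_rot: [-3.141, 0.0, -3.072]
wrist_force: [-3.2, -2.2, 7.6]
finger_gap: 61.7
finger_force: 20.0
clock: 15.4
eef_pos: [512.7, 200.3, 42.4]
eef_rot: [3.142, 0.0, -3.072]
wrist_force: [-1.1, 0.9, 0.6]
finger_gap: 79.4
finger_force: 0.0
clock: 15.9
eef_pos: [512.9, 200.4, 193.1]
eef_rot: [3.141, 0.002, -3.072]
wrist_force: [0.0, 0.9, -1.2]
finger_gap: 93.9
finger_force: 0.0
px 6459 z 65.2 [array([511.79, 198.83]), array([109.09,  61.69]), np.float64(3.93)]Traceback (most recent call last):
  File "<stdin>", line 2, in <module>
  File "box.py", line 6, in lidrect
    k,l,st,_=cv2.connectedComponentsWithStats(m);j=1+np.argmax(st[1:,4]);v,u=np.nonzero(l==j)
                                                     ~~~~~~~~~^^^^^^^^^^
    return _wrapfunc(a, 'argmax', axis=axis, out=out, **kwds)
    return bound(*args, **kwds)
ValueError: attempt to get argmax of an empty sequence
```

View pics/w5.png

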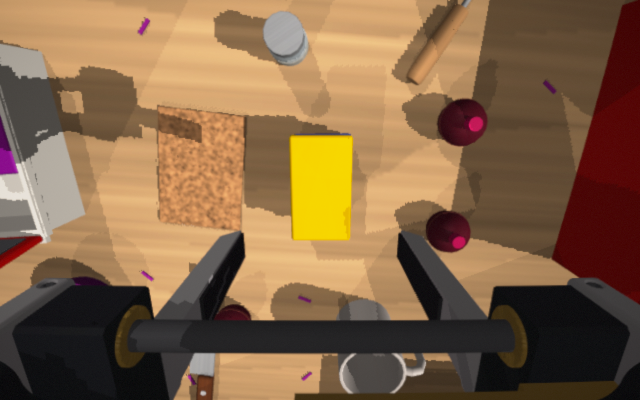

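The stack looks square: the yellow top is at (321,188) and blue is fully hidden beneath it. Now the beets, located by their red tips.

```bash
cat >> box.py <<'E'
def tips(c):
    hsv=cv2.cvtColor(c[0],cv2.COLOR_RGB2HSV);P=cloud(c)
    m=(((hsv[...,0]>160)|(hsv[...,0]<4))&(hsv[...,1]>100)&(P[...,2]>41)&(P[...,2]<62)&(abs(P[...,1])<400)&(P[...,0]<760)).astype(np.uint8)
    k,l,st,ce=cv2.connectedComponentsWithStats(m)
    for j in range(1,k):
        if 15<st[j,4]<1500: q=P[l==j];print('tip',ce[j].round(),st[j,4],q.mean(0).round(1),np.median(q[q[:,2]>50],axis=0).round(1))
E
python3 - <<'E'
from box import *
for n in('wrist','top'):
    c=cam(n);print(n);beets(c);tips(c)
E
python3 plan.py 437 345 150 3.26
```

```text
wrist
beet [463. 123.] 1773 z22 circle [array([435.4, 348.4]), np.float64(26.9)] zmax 55.4 cloud [436.  340.2  40. ]
beet [449. 232.] 1410 z22 circle [array([563.2, 354.9]), np.float64(28.6)] zmax 55.3 cloud [556.5 347.4  38.4]
beet [233. 314.] 347 z22 circle [array([699.2,  96.6]), np.float64(22.5)] zmax 35.2 cloud [690.7  99.1  26. ]
tip [469. 124.] 787 [436.1 344.3  46.2] [436.1 346.1  54.8]
tip [454. 238.] 533 [559.9 351.2  46.6] [561.  352.4  54.8]
top
tip [302. 140.] 82 [711.6  96.1  46.7] [711.7  97.1  53.3]
tip [199. 245.] 26 [434.6 354.8  46. ] [435.8 350.8  55. ]
d [ 64.8 149.8  40.9] rz -0.049 rows 3.4 tilt [-3.141e+00 -3.000e-03]
```

```bash
python3 - <<'E'
from box import *
P=cloud(pickle.load(open('top0.pkl','rb')))
for r in(190,240):
    for u in(110,125,132,140,147,152): print(r,u,P[r,u].round())
c=cam('wrist');print(atz(411,80,8,c),atz(462,5,8,c))
E
```

```text
190 110 [557. 545. 141.]
190 125 [557. 509. 142.]
190 132 [565. 510. 101.]
190 140 [574. 511.  53.]
190 147 [583. 510.   8.]
190 152 [584. 499.   2.]
240 110 [440. 537. 139.]
240 125 [440. 502. 138.]
240 132 [444. 510.  82.]
240 140 [448. 509.  33.]
240 147 [450. 504.   2.]
240 152 [450. 491.   1.]
[394.62164215 288.87322898   8.        ] [317.76711208 331.45254497   8.        ]
```

```bash
python3 plan.py 436 346 120; python3 nudge.py '[[66,151,40,0,0,0],[66,151,40,0,0,0],[66,151,70,0,0,0],[66,151,70,0,0,0],[66,151,70,0,0,0]]' 80; python3 nudge.py '[[0,0,0,0,0,0],[0,0,0,0,0,0]]'; python3 - <<'E'
from box import *
c=cam('wrist');tips(c)
E
python3 plan.py 436 346 6
```

```text
d [ 65.7 150.8  71. ] rz 0 rows 3.6 tilt [-3.141e+00 -2.000e-03]
clock: 16.6
eef_pos: [433.5, 347.7, 118.9]
eef_rot: [-3.139, -0.005, -3.069]
wrist_force: [-0.2, 0.0, 0.2]
finger_gap: 79.8
finger_force: 0.0
clock: 16.8
eef_pos: [437.1, 345.7, 122.9]
eef_rot: [3.141, 0.001, -3.073]
wrist_force: [0.3, -0.9, 0.2]
finger_gap: 80.3
finger_force: 0.0
tip [323. 204.] 1018 [434.6 346.5  46.2] [435.8 346.8  55.2]
tip [322. 317.] 103 [549.5 353.5  42.5] [nan nan nan]
d [  1.3   0.4 117.1] rz 0 rows 2.3 tilt [3.141e+00 1.000e-03]
  return _methods._mean(a, axis=axis, dtype=dtype,
  ret = um.true_divide(
```

```bash
python3 nudge.py '[[1,1,45,0,0,0],[1,1,85,0,0,0],[1,1,108,0,0,0],[1,1,116,0,0,0],[1,1,116,0,0,0]]';python3 nudge.py '[[0,0,0,0,0,0],[0,0,0,0,0,0],[0,0,0,0,0,0],[0,0,0,0,0,0],[0,0,0,0,0,0]]' 30 15;python3 nudge.py '[[0,0,-5,0,0,0],[0,0,-50,0,0,0],[0,0,-100,0,0,0],[0,0,-150,0,0,0],[0,0,-165,0,0,0]]'; python3 - <<'E'
from plan import *
C,S=np.cos(.136),np.sin(.136)
for tx,ty in((-45,-75),(25,-75),(-10,-10)): print(tx,ty,502+C*tx-S*ty,-238.5+S*tx+C*ty)
go(502-45*C+75*S,-238.5-45*S-75*C,165,.136+np.pi)
E
```

```text
clock: 17.35
eef_pos: [435.7, 346.7, 6.5]
eef_rot: [-3.141, -0.0, -3.073]
wrist_force: [-0.4, -0.1, 0.6]
finger_gap: 79.9
finger_force: 0.0
clock: 17.85
eef_pos: [435.6, 347.5, 7.1]
eef_rot: [3.141, 0.001, -3.072]
wrist_force: [-1.4, -1.1, 4.5]
finger_gap: 49.5
finger_force: 15.0
clock: 18.35
eef_pos: [436.5, 348.2, 177.2]
eef_rot: [3.138, 0.006, -3.072]
wrist_force: [0.2, -0.7, -1.6]
finger_gap: 48.9
finger_force: 15.0
-45 -75 467.5841048199283 -318.90861992942246
25 -75 536.9377420025027 -309.41793978794476
-10 -10 493.44814899412904 -249.76347390343602
d [  15.2 -667.7    9.6] rz -0.067 rows 13.4 tilt [3.138 0.006]
```

```bash
python3 nudge.py '[[6,-235,0,0,0,0],[6,-235,0,0,0,0],[6,-235,0,0,0,0],[6,-235,0,0,0,0],[6,-235,0,0,0,0]]'; python3 nudge.py '[[6,-235,0,0,0,0],[6,-235,0,0,0,0],[6,-235,0,0,0,0],[6,-235,0,0,0,0],[6,-235,0,0,0,0]]'; python3 plan.py 467.5 -319 160 3.278
```

```text
clock: 18.85
eef_pos: [445.1, 110.0, 171.8]
eef_rot: [-3.141, 0.0, -3.073]
wrist_force: [-0.6, -0.2, -0.9]
finger_gap: 49.5
finger_force: 15.0
clock: 19.35
eef_pos: [455.4, -125.1, 171.8]
eef_rot: [-3.141, 0.0, -3.074]
wrist_force: [0.4, -0.2, -1.0]
finger_gap: 49.5
finger_force: 15.0
d [   1.  -194.2   11.8] rz -0.069 rows 3.9 tilt [-3.141  0.   ]
```

```bash
python3 nudge.py '[[1,-194,10,0,0,-0.07],[1,-194,10,0,0,-0.07],[1,-194,10,0,0,-0.07],[1,-194,10,0,0,-0.07],[1,-194,10,0,0,-0.07]]'; python3 nudge.py '[[0,0,0,0,0,0],[0,0,40,0,0,0],[0,0,90,0,0,0],[0,0,130,0,0,0],[0,0,140,0,0,0]]'; python3 nudge.py '[[0,0,0,0,0,0],[0,0,0,0,0,0]]'; python3 plan.py 467.5 -319 12 3.278
```

```text
clock: 19.85
eef_pos: [467.4, -320.1, 160.7]
eef_rot: [3.142, -0.001, -3.006]
wrist_force: [0.5, 0.7, -1.0]
finger_gap: 49.4
finger_force: 15.0
clock: 20.35
eef_pos: [466.7, -313.4, 18.0]
eef_rot: [3.137, -0.004, -3.001]
wrist_force: [0.2, 0.9, -0.4]
finger_gap: 49.2
finger_force: 15.0
clock: 20.55
eef_pos: [469.4, -316.3, 23.7]
eef_rot: [-3.14, 0.002, -3.002]
wrist_force: [0.3, 0.1, -0.7]
finger_gap: 49.8
finger_force: 15.0
d [ 2.2 -2.4 11.7] rz 0.003 rows 0.2 tilt [-3.14e+00  2.00e-03]
```

```bash
python3 nudge.py '[[0,-2,5,0,0,0],[0,-2,9,0,0,0],[0,-2,12,0,0,0],[0,-2,12,0,0,0],[0,-2,12,0,0,0]]'; python3 nudge.py '[[0,0,0,0,0,0],[0,0,0,0,0,0],[0,0,0,0,0,0]]' 66;python3 nudge.py '[[0,0,-20,0,0,0],[0,0,-60,0,0,0],[0,0,-110,0,0,0],[0,0,-155,0,0,0],[0,0,-155,0,0,0]]'; python3 plan.py 555 340 175 3.21
```

```text
clock: 21.05
eef_pos: [469.2, -318.5, 10.7]
eef_rot: [-3.14, 0.002, -3.002]
wrist_force: [-1.0, 2.2, 8.4]
finger_gap: 49.3
finger_force: 15.0
clock: 21.35
eef_pos: [468.5, -318.0, 9.4]
eef_rot: [-3.142, -0.0, -3.002]
wrist_force: [1.0, 0.5, 0.1]
finger_gap: 65.5
finger_force: 0.0
clock: 21.85
eef_pos: [470.4, -319.4, 170.8]
eef_rot: [-3.135, 0.007, -3.002]
wrist_force: [-0.0, 1.4, -0.6]
finger_gap: 65.9
finger_force: 0.0
d [-175.4  641.2   -7.6] rz 0.071 rows 13.3 tilt [-3.135  0.007]
```

```bash
python3 nudge.py '[[-60,220,0,0,0,0],[-60,220,0,0,0,0],[-60,220,0,0,0,0],[-60,220,0,0,0,0],[-60,220,0,0,0,0]]' 80; python3 nudge.py '[[-60,220,0,0,0,0.07],[-60,220,0,0,0,0.07],[-60,220,0,0,0,0.07],[-60,220,0,0,0,0.07],[-60,220,0,0,0,0.07]]'; python3 plan.py 560 348 140 3.21
```

```text
clock: 22.35
eef_pos: [497.2, -88.8, 163.9]
eef_rot: [3.141, -0.001, -3.001]
wrist_force: [0.7, -0.2, 0.1]
finger_gap: 79.9
finger_force: 0.0
clock: 22.85
eef_pos: [525.9, 137.6, 163.7]
eef_rot: [3.141, -0.001, -3.07]
wrist_force: [0.4, -0.1, -0.6]
finger_gap: 79.7
finger_force: 0.0
d [-49.  207.5  23.7] rz 0.003 rows 4.3 tilt [ 3.141e+00 -1.000e-03]
```

```bash
python3 nudge.py '[[-49,207,0,0,0,0],[-49,207,0,0,0,0],[-49,207,0,0,0,0],[-49,207,24,0,0,0],[-49,207,24,0,0,0]]'; python3 nudge.py '[[0,0,0,0,0,0],[0,0,0,0,0,0]]'; python3 - <<'E'
from box import *
c=cam('wrist');tips(c);beets(c)
c=cam('top');tips(c)
E
python3 plan.py 561 352 6
```

```text
clock: 23.35
eef_pos: [559.7, 347.8, 137.4]
eef_rot: [-3.141, -0.003, -3.069]
wrist_force: [-0.2, -0.8, -0.5]
finger_gap: 80.1
finger_force: 0.0
clock: 23.55
eef_pos: [560.7, 343.7, 139.8]
eef_rot: [-3.141, -0.001, -3.072]
wrist_force: [0.1, -0.3, -0.1]
finger_gap: 80.0
finger_force: 0.0
tip [333. 202.] 902 [560.8 353.7  46.2] [561.9 353.8  55.2]
beet [333. 197.] 1974 z22 circle [array([562.8, 354.5]), np.float64(25.2)] zmax 55.7 cloud [557.2 353.3  40.4]
tip [302. 140.] 87 [711.9  97.1  46.5] [712.9  97.1  54.1]
tip [463. 232.] 180 [ 469.1 -316.    48.2] [ 470.1 -318.6   56.3]
d [ -0.3   8.9 134.9] rz 0 rows 2.7 tilt [3.141 0.   ]
```

```bash
python3 nudge.py '[[-1,10,20,0,0,0],[-1,10,65,0,0,0],[-1,10,110,0,0,0],[-1,10,134,0,0,0],[-1,10,134,0,0,0]]';python3 nudge.py '[[0,0,0,0,0,0],[0,0,0,0,0,0],[0,0,0,0,0,0],[0,0,0,0,0,0],[0,0,0,0,0,0]]' 30 15;python3 nudge.py '[[0,0,-5,0,0,0],[0,0,-50,0,0,0],[0,0,-100,0,0,0],[0,0,-150,0,0,0],[0,0,-165,0,0,0]]'; python3 plan.py 530 100 170
```

```text
clock: 24.15
eef_pos: [560.1, 352.4, 3.7]
eef_rot: [-3.14, -0.004, -3.074]
wrist_force: [0.1, 1.5, 1.3]
finger_gap: 80.3
finger_force: 0.0
clock: 24.65
eef_pos: [561.6, 354.6, 7.6]
eef_rot: [3.141, 0.001, -3.072]
wrist_force: [-1.6, -1.2, 5.6]
finger_gap: 49.5
finger_force: 15.0
clock: 25.15
eef_pos: [562.5, 355.1, 178.0]
eef_rot: [3.138, 0.007, -3.072]
wrist_force: [0.3, -0.5, -0.5]
finger_gap: 49.3
finger_force: 15.0
d [  50.1 -252.3    6.7] rz 0 rows 5.1 tilt [3.138 0.007]
```

```bash
python3 nudge.py '[[45,-230,0,0,0,0],[45,-230,0,0,0,0],[45,-230,0,0,0,0],[45,-230,0,0,0,0],[45,-230,0,0,0,0]]'; python3 nudge.py '[[18,-235,0,0,0,-0.07],[18,-235,0,0,0,-0.07],[18,-235,0,0,0,-0.07],[18,-235,0,0,0,-0.07],[18,-235,0,0,0,-0.07]]'; python3 plan.py 537 -309 165 3.278
```

```text
clock: 25.65
eef_pos: [531.3, 119.1, 171.1]
eef_rot: [-3.141, -0.001, -3.073]
wrist_force: [-0.1, 0.3, -1.1]
finger_gap: 49.4
finger_force: 15.0
clock: 26.15
eef_pos: [529.8, -116.6, 171.1]
eef_rot: [3.142, -0.001, -3.004]
wrist_force: [0.8, -0.1, -1.9]
finger_gap: 48.9
finger_force: 15.0
d [  19.3 -191.5    6.1] rz 0.001 rows 3.9 tilt [ 3.142e+00 -1.000e-03]
```

```bash
python3 nudge.py '[[19,-191,0,0,0,0],[19,-191,0,0,0,0],[19,-191,0,0,0,0],[19,-191,0,0,0,0],[19,-191,0,0,0,0]]'; python3 nudge.py '[[0,0,10,0,0,0],[0,0,50,0,0,0],[0,0,100,0,0,0],[0,0,140,0,0,0],[0,0,150,0,0,0]]'; python3 nudge.py '[[0,0,0,0,0,0],[0,0,0,0,0,0]]'; python3 plan.py 537 -309 12 3.278
```

```text
clock: 26.65
eef_pos: [537.1, -310.0, 170.3]
eef_rot: [3.141, -0.001, -3.007]
wrist_force: [0.3, 0.3, -1.5]
finger_gap: 49.4
finger_force: 15.0
clock: 27.15
eef_pos: [536.1, -302.8, 16.5]
eef_rot: [3.136, -0.006, -3.001]
wrist_force: [-0.3, 0.3, -0.2]
finger_gap: 49.3
finger_force: 15.0
clock: 27.35
eef_pos: [539.2, -305.8, 23.5]
eef_rot: [-3.14, 0.002, -3.002]
wrist_force: [0.6, -0.7, -0.3]
finger_gap: 49.3
finger_force: 15.0
d [ 2.7 -2.9 11.5] rz 0.003 rows 0.2 tilt [-3.14e+00  2.00e-03]
```

```bash
python3 nudge.py '[[0,-3,5,0,0,0],[0,-3,9,0,0,0],[0,-3,12,0,0,0],[0,-3,12,0,0,0],[0,-3,12,0,0,0]]'; python3 nudge.py '[[0,0,0,0,0,0],[0,0,0,0,0,0],[0,0,0,0,0,0]]' 66;python3 nudge.py '[[0,0,-20,0,0,0],[0,0,-60,0,0,0],[0,0,-110,0,0,0],[0,0,-155,0,0,0],[0,0,-155,0,0,0]]'; python3 - <<'E'
from box import *
c=cam('top');tips(c);b=c[0][50:290,180:520];save('t2.png',cv2.resize(b,None,fx=2.3,fy=2.3,interpolation=cv2.INTER_CUBIC))
for u,v in((322,75),(318,110),(318,165),(310,165),(326,110)):print(atd(u,v,c))
E
python3 plan.py 600 80 175 1.571
```

```text
clock: 27.85
eef_pos: [539.4, -309.3, 11.2]
eef_rot: [-3.14, 0.002, -3.002]
wrist_force: [-1.8, 0.5, 9.9]
finger_gap: 49.0
finger_force: 15.0
clock: 28.15
eef_pos: [538.5, -308.7, 9.4]
eef_rot: [3.142, -0.0, -3.002]
wrist_force: [-1.3, -0.4, 0.6]
finger_gap: 65.6
finger_force: 0.0
clock: 28.65
eef_pos: [540.5, -309.9, 171.2]
eef_rot: [-3.135, 0.008, -3.002]
wrist_force: [-0.1, -0.5, -0.2]
finger_gap: 65.8
finger_force: 0.0
tip [302. 140.] 82 [711.2  97.5  46.6] [713.9  97.1  54.4]
tip [456. 206.] 86 [ 536.3 -301.    45.4] [ 538.4 -301.9   50.8]
tip [459. 229.] 42 [ 477.  -305.8   44.8] [ 469.3 -301.9   50.3]
[908.98448691  44.84919762  14.65860131]
[808.55768352  55.5831865    8.73048628]
[652.23058214  55.00399076  11.16321469]
[652.85011199  76.52677398   8.24410277]
[808.56161975  33.55967075   9.12306625]
d [-113.9  377.1   -8.4] rz 1.71 rows 11.4 tilt [-3.138  0.004]
```

View pics/t2.png

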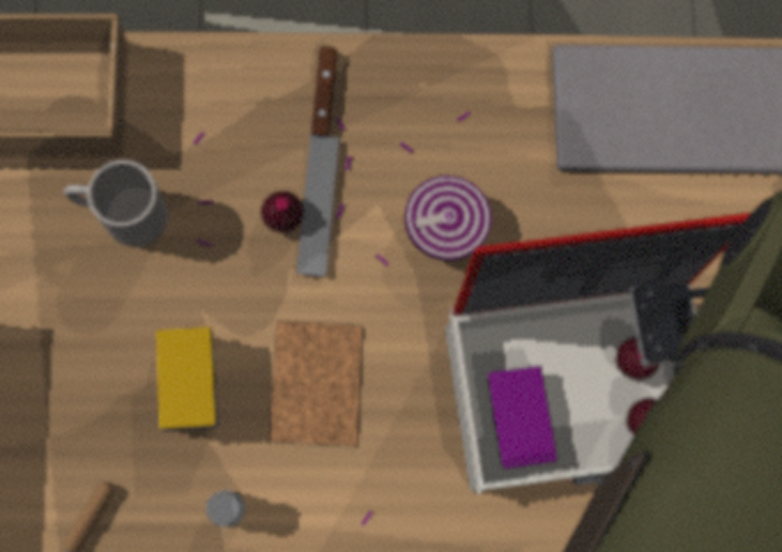

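The enlarged top view shows the third beet at (283,211), close beside the knife blade (318,205). Purple is flat in the tub (522,415) and two beets are inside. I will close the fingers along the knife's direction.

```bash
python3 plan.py 510 -80 180; python3 nudge.py '[[-2,230,-5,0,0,0],[-2,230,-5,0,0,0],[-2,230,-5,0,0,0],[-2,230,-5,0,0,0],[-2,230,-5,0,0,0]]' 80; python3 nudge.py '[[0,45,0,0,0,0.15],[0,90,0,0,0,0.3],[0,120,0,0,0,0.45],[0,120,0,0,0,0.6],[0,120,0,0,0,0.75]]';  python3 plan.py 640 80 175 1.50
```

```text
d [ -2.6 231.1 -13.4] rz 0 rows 4.6 tilt [-3.138  0.004]
clock: 29.2
eef_pos: [507.4, -77.7, 168.1]
eef_rot: [3.14, -0.002, -3.001]
wrist_force: [0.3, -0.3, 0.4]
finger_gap: 79.6
finger_force: 0.0
clock: 29.7
eef_pos: [491.2, 39.3, 168.0]
eef_rot: [-3.14, -0.002, 2.55]
wrist_force: [0.4, 0.8, 0.2]
finger_gap: 79.7
finger_force: 0.0
d [-100.7  116.8   -7.4] rz 1.05 rows 7.0 tilt [-3.14e+00 -2.00e-03]
```

```bash
python3 nudge.py '[[-25,30,0,0,0,0.15],[-50,60,0,0,0,0.3],[-75,90,0,0,0,0.45],[-100,117,0,0,0,0.6],[-100,117,0,0,0,0.75]]'; python3 nudge.py '[[0,0,0,0,0,0.15],[0,0,0,0,0,0.3],[0,0,0,0,0,0.3]]';  python3 - <<'E'
from box import *
c=cam('wrist');tips(c);beets(c);save('w6.png',c[0])
E
python3 plan.py 712 97 120 1.50
```

```text
clock: 30.2
eef_pos: [641.8, 80.9, 165.7]
eef_rot: [-3.138, -0.001, 1.798]
wrist_force: [-0.4, 0.5, -0.7]
finger_gap: 79.7
finger_force: 0.0
clock: 30.5
eef_pos: [639.6, 80.1, 167.5]
eef_rot: [-3.139, 0.0, 1.501]
wrist_force: [-1.0, -0.3, -1.0]
finger_gap: 80.3
finger_force: 0.0
tip [393. 170.] 842 [710.9  97.5  46.1] [711.5  96.9  55.2]
beet [390. 166.] 1766 z22 circle [array([712.5,  96.1]), np.float64(25.0)] zmax 55.7 cloud [708.6 100.3  40.7]
d [21.5 71.2 47.8] rz 0.007 rows 1.8 tilt [-3.139  0.   ]
```

View pics/w6.png

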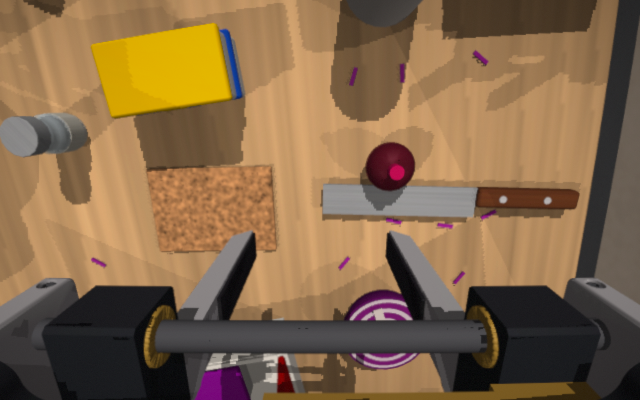

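The wrist view shows the beet at (390,168) just clear of the blade (400,200). The blade lies parallel to the closing line.

```bash
python3 nudge.py '[[10,35,0,0,0,0],[22,71,10,0,0,0],[22,71,47,0,0,0],[22,71,47,0,0,0],[22,71,47,0,0,0]]'; python3 nudge.py '[[0,0,0,0,0,0],[0,0,0,0,0,0]]';  python3 plan.py 712 97.5 6 1.50
```

```text
clock: 31.05
eef_pos: [711.6, 97.2, 121.9]
eef_rot: [-3.139, 0.0, 1.506]
wrist_force: [-0.5, 0.8, 0.5]
finger_gap: 79.5
finger_force: 0.0
clock: 31.25
eef_pos: [712.7, 97.3, 124.7]
eef_rot: [3.139, -0.0, 1.505]
wrist_force: [-0.1, 0.5, -0.5]
finger_gap: 80.0
finger_force: 0.0
d [ 1.000e-01 -1.000e+00  1.187e+02] rz 0.005 rows 2.4 tilt [ 3.139 -0.   ]
```

```bash
python3 nudge.py '[[0,-1,45,0,0,0],[0,-1,85,0,0,0],[0,-1,108,0,0,0],[0,-1,117,0,0,0],[0,-1,117,0,0,0]]';python3 nudge.py '[[0,0,0,0,0,0],[0,0,0,0,0,0],[0,0,0,0,0,0],[0,0,0,0,0,0],[0,0,0,0,0,0]]' 30 15;python3 nudge.py '[[0,0,-5,0,0,0],[0,0,-50,0,0,0],[0,0,-100,0,0,0],[0,0,-150,0,0,0],[0,0,-165,0,0,0]]'; python3 plan.py 560 100 180 2.0
```

```text
clock: 31.75
eef_pos: [711.3, 97.4, 5.6]
eef_rot: [-3.141, 0.0, 1.504]
wrist_force: [0.2, 0.1, 0.7]
finger_gap: 80.0
finger_force: 0.0
clock: 32.25
eef_pos: [711.7, 97.4, 6.1]
eef_rot: [3.141, -0.0, 1.504]
wrist_force: [-0.8, 0.3, 3.1]
finger_gap: 49.4
finger_force: 15.0
clock: 32.75
eef_pos: [712.9, 97.6, 177.5]
eef_rot: [3.133, -0.001, 1.504]
wrist_force: [-0.5, 0.6, -0.1]
finger_gap: 49.5
finger_force: 15.0
d [  -7.8 -152.7   -3.8] rz -0.496 rows 3.3 tilt [ 3.133e+00 -1.000e-03]
```

```bash
python3 nudge.py '[[0,-45,0,0,0,-0.15],[0,-90,0,0,0,-0.3],[0,-135,0,0,0,-0.45],[0,-180,0,0,0,-0.6],[0,-215,0,0,0,-0.75]]'; python3 nudge.py '[[0,0,0,0,0,-0.15],[0,0,0,0,0,-0.3],[0,0,0,0,0,-0.45],[0,0,0,0,0,-0.6],[0,0,0,0,0,-0.75]]'; python3 nudge.py '[[0,0,0,0,0,-0.15],[0,0,0,0,0,-0.27],[0,0,0,0,0,-0.27]]';python3 plan.py 493.5 -250 172 3.278
```

```text
clock: 33.25
eef_pos: [494.3, 111.8, 170.0]
eef_rot: [-3.141, -0.001, 2.26]
wrist_force: [-0.2, 0.4, -0.1]
finger_gap: 49.3
finger_force: 15.0
clock: 33.75
eef_pos: [496.6, 111.7, 170.1]
eef_rot: [-3.141, -0.001, 3.01]
wrist_force: [0.1, 0.0, -1.3]
finger_gap: 49.3
finger_force: 15.0
clock: 34.05
eef_pos: [496.6, 111.7, 170.1]
eef_rot: [-3.142, -0.001, -3.007]
wrist_force: [-1.0, -1.0, -0.7]
finger_gap: 49.1
finger_force: 15.0
d [  51.5 -358.1   -1.8] rz -0.002 rows 7.2 tilt [-3.142e+00 -1.000e-03]
```

```bash
python3 nudge.py '[[31,-215,0,0,0,0],[31,-215,0,0,0,0],[31,-215,0,0,0,0],[31,-215,0,0,0,0],[31,-215,0,0,0,0]]'; python3 nudge.py '[[20,-143,0,0,0,0],[20,-143,0,0,0,0],[20,-143,0,0,0,0],[20,-143,0,0,0,0],[20,-143,0,0,0,0]]'; python3 nudge.py '[[0,0,45,0,0,0],[0,0,90,0,0,0],[0,0,135,0,0,0],[0,0,145,0,0,0],[0,0,145,0,0,0]]'; python3 nudge.py '[[0,0,0,0,0,0],[0,0,0,0,0,0]]'; python3 plan.py 493.5 -250 11 3.278
```

```text
clock: 34.55
eef_pos: [494.0, -109.0, 170.3]
eef_rot: [-3.141, -0.0, -3.016]
wrist_force: [-0.2, 1.8, -1.4]
finger_gap: 49.0
finger_force: 15.0
clock: 35.05
eef_pos: [493.2, -250.2, 169.9]
eef_rot: [3.141, -0.001, -3.014]
wrist_force: [-0.4, -0.0, -1.4]
finger_gap: 49.3
finger_force: 15.0
clock: 35.55
eef_pos: [493.4, -248.7, 25.1]
eef_rot: [3.14, -0.002, -3.009]
wrist_force: [-0.8, -0.6, -0.3]
finger_gap: 48.8
finger_force: 15.0
clock: 35.75
eef_pos: [494.7, -250.2, 27.8]
eef_rot: [-3.139, 0.003, -3.009]
wrist_force: [0.6, 0.5, 0.0]
finger_gap: 49.5
finger_force: 15.0
d [ 1.2  0.4 16.8] rz -0.004 rows 0.3 tilt [-3.139e+00  3.000e-03]
```

```bash
python3 nudge.py '[[0,0,6,0,0,0],[0,0,12,0,0,0],[0,0,16,0,0,0],[0,0,16,0,0,0],[0,0,16,0,0,0]]'; python3 nudge.py '[[0,0,0,0,0,0],[0,0,0,0,0,0],[0,0,0,0,0,0]]' 62;python3 nudge.py '[[0,0,-20,0,0,0],[0,0,-60,0,0,0],[0,0,-110,0,0,0],[0,0,-155,0,0,0],[0,0,-155,0,0,0]]'; python3 - <<'E'
from box import *
c=cam('wrist');tips(c);beets(c);save('w7.png',c[0])
E
python3 plan.py 500 -40 260
```

```text
clock: 36.25
eef_pos: [493.8, -249.9, 9.6]
eef_rot: [-3.141, 0.001, -3.009]
wrist_force: [1.1, 1.6, 3.1]
finger_gap: 49.0
finger_force: 15.0
clock: 36.55
eef_pos: [493.4, -249.8, 9.3]
eef_rot: [3.141, -0.0, -3.009]
wrist_force: [-0.6, -0.4, 0.5]
finger_gap: 61.8
finger_force: 0.0
clock: 37.05
eef_pos: [495.5, -251.0, 170.6]
eef_rot: [-3.136, 0.008, -3.009]
wrist_force: [-0.5, 0.6, -0.9]
finger_gap: 61.9
finger_force: 0.0
tip [257. 156.] 1439 [ 468.  -318.1   48.2] [ 468.8 -318.8   60. ]
tip [323. 188.] 1326 [ 491.  -251.5   48.1] [ 491.9 -251.5   59.7]
tip [261. 221.] 996 [ 533.9 -309.2   48. ] [ 536.6 -310.3   59.6]
beet [259. 154.] 1801 z22 circle [array([ 471. , -320.8]), np.float64(25.3)] zmax 60.6 cloud [ 466.2 -316.3   45.8]
beet [323. 185.] 1665 z22 circle [array([ 494.6, -250.4]), np.float64(25.1)] zmax 60.6 cloud [ 488.5 -251.4   45.7]
beet [263. 217.] 1395 z22 circle [array([ 542.2, -311.9]), np.float64(26.0)] zmax 60.4 cloud [ 531.2 -307.7   44.4]
d [-33.6 207.5 -93.4] rz 0 rows 4.6 tilt [-3.138  0.004]
```

View pics/w7.png

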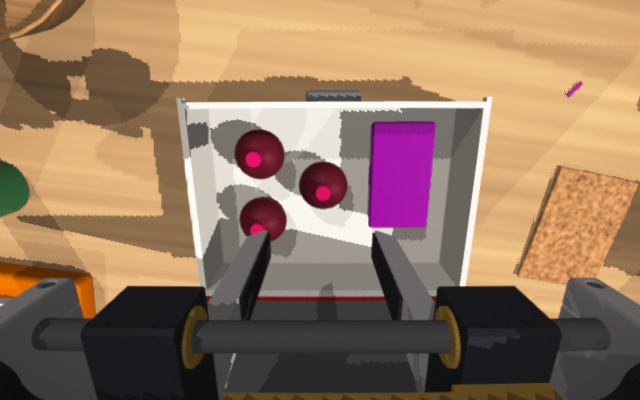

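All three beets (259,154), (323,185), (263,217) and the purple box (402,175) are in the tub, clear of the rim. Now I go around the lid and behind it with the fingers shut.

```bash
python3 nudge.py '[[-34,207,0,0,0,0],[-34,207,0,0,0,0],[-34,207,0,0,0,0],[-34,207,0,0,0,0],[-34,207,0,0,0,0]]' 0; python3 plan.py 665 -20 170; python3 nudge.py '[[-166,0,0,0,0,0],[-166,0,0,0,0,0],[-166,0,0,0,0,0],[-166,0,0,0,0,0],[-166,0,0,0,0,0]]'; python3 plan.py 662 -217 185 3.278
```

```text
clock: 37.6
eef_pos: [499.2, -36.2, 163.0]
eef_rot: [3.14, -0.002, -3.006]
wrist_force: [0.4, -0.5, -1.4]
finger_gap: 25.4
finger_force: 0.0
d [-166.5   -6.4   -7.3] rz 0 rows 3.3 tilt [ 3.14e+00 -2.00e-03]
clock: 38.1
eef_pos: [665.2, -18.5, 161.3]
eef_rot: [3.141, -0.003, -3.009]
wrist_force: [-0.6, -0.0, -0.5]
finger_gap: 0.2
finger_force: 0.0
d [  29.5 -196.3  -23.7] rz -0.004 rows 4.0 tilt [ 3.141e+00 -3.000e-03]
```

```bash
python3 nudge.py '[[30,-196,-20,0,0,0],[30,-196,-20,0,0,0],[30,-196,-20,0,0,0],[30,-196,-20,0,0,0],[30,-196,-20,0,0,0]]'; python3 nudge.py '[[0,0,0,0,0,0],[0,0,0,0,0,0]]'; python3 - <<'E'
from plan import *
s=manip.read_state();p=s['eef_pos'];C,S=np.cos(.136),np.sin(.136)
d=p[:2]-np.array([502,-238.5]);print('tub',C*d[0]+S*d[1],-S*d[0]+C*d[1],p[2],s['eef_rot'])
for th in(1.7,1.5,1.3,1.1,.9,.7,.5,.3,.15,0.05,0): # target: r along lid
    r=150
    x=95-r*np.cos(th)+8*np.sin(th);z=65.5+r*np.sin(th)+8*np.cos(th)
    print(th,'tub x',round(x+8*np.sin(th)),'z',round(z),)
E
```

```text
clock: 38.6
eef_pos: [658.6, -222.9, 184.0]
eef_rot: [-3.141, -0.001, -3.016]
wrist_force: [0.2, 0.0, -0.1]
finger_gap: 0.5
finger_force: 0.0
clock: 38.8
eef_pos: [660.1, -215.7, 183.9]
eef_rot: [3.141, -0.001, -3.009]
wrist_force: [0.3, 0.6, -1.3]
finger_gap: 0.5
finger_force: 0.0
tub 159.76628223181336 1.139289597155102 183.90649671866504 [ 3.14096658e+00 -8.56178264e-04 -3.00881488e+00]
1.7 tub x 130 z 213
1.5 tub x 100 z 216
1.3 tub x 70 z 212
1.1 tub x 41 z 203
0.9 tub x 14 z 188
0.7 tub x -9 z 168
0.5 tub x -29 z 144
0.3 tub x -44 z 117
0.15 tub x -51 z 96
0.05 tub x -54 z 81
0 tub x -55 z 74
```

```bash
python3 nudge.py '[[10,0,-21,0,0,0],[20,0,-23,0,0,0],[30,0,-27,0,0,0],[45,0,-30,0,0,0],[60,0,-32,0,0,0]]'; python3 nudge.py '[[10,0,1,0,0,0],[20,0,3,0,0,0],[30,0,5,0,0,0],[45,0,9,0,0,0],[59,0,13,0,0,0]]'
```

```text
clock: 39.3
eef_pos: [600.7, -223.2, 216.0]
eef_rot: [3.141, 0.0, -3.008]
wrist_force: [3.7, 0.8, -2.7]
finger_gap: 0.8
finger_force: 2.0
clock: 39.8
eef_pos: [542.3, -231.1, 203.2]
eef_rot: [-3.142, 0.001, -3.008]
wrist_force: [4.8, 0.7, -1.3]
finger_gap: 0.3
finger_force: 1.7
```

```bash
python3 nudge.py '[[14,0,7,0,0,0],[27,0,15,0,0,0],[39,0,25,0,0,0],[50,0,36,0,0,0],[60,0,47,0,0,0]]'; python3 nudge.py '[[8,0,10,0,0,0],[13,0,20,0,0,0],[18,0,30,0,0,0],[22,0,38,0,0,0],[25,0,46,0,0,0]]'
```

```text
clock: 40.3
eef_pos: [482.9, -239.2, 156.2]
eef_rot: [-3.141, 0.001, -3.008]
wrist_force: [3.4, 0.5, 0.5]
finger_gap: 0.9
finger_force: 1.5
clock: 40.8
eef_pos: [458.3, -243.3, 109.8]
eef_rot: [-3.142, 0.0, -3.009]
wrist_force: [2.9, 1.6, 2.7]
finger_gap: 0.4
finger_force: 1.4
```

Now I press the last ~36 mm down slowly.

```bash
python3 nudge.py '[[3,0,8,0,0,0],[5,0,15,0,0,0],[7,0,22,0,0,0],[8,0,28,0,0,0],[9,0,33,0,0,0]]'; python3 nudge.py '[[0,0,1,0,0,0],[0,0,3,0,0,0],[0,0,4,0,0,0],[0,0,5,0,0,0],[0,0,5,0,0,0]]'
```

```text
clock: 41.3
eef_pos: [449.4, -244.7, 77.0]
eef_rot: [-3.141, -0.0, -3.009]
wrist_force: [2.6, 0.9, 2.6]
finger_gap: 0.2
finger_force: 1.3
clock: 41.8
eef_pos: [449.2, -244.6, 73.5]
eef_rot: [-3.142, -0.001, -3.009]
wrist_force: [-8.0, 3.9, 18.1]
finger_gap: 0.6
finger_force: 8.9
```

```bash
python3 nudge.py '[[0,0,1,0,0,0],[0,0,1,0,0,0],[0,0,1,0,0,0],[0,0,1,0,0,0],[0,0,1,0,0,0]]'; python3 nudge.py '[[0,0,-20,0,0,0],[0,0,-60,0,0,0],[0,0,-110,0,0,0],[0,0,-130,0,0,0],[0,0,-130,0,0,0]]'; python3 nudge.py '[[0,0,0,0,0,0],[0,0,0,0,0,0],[0,0,0,0,0,0],[0,0,0,0,0,0],[0,0,0,0,0,0]]'; python3 - <<'E'
from box import *
c=cam('top');lidrect(c,18,38,64);save('t3.png',c[0])
c=cam('scene');save('s3.png',c[0])
P=cloud(cam('wrist'));q=P.reshape(-1,3);q=q[(abs(q[:,0]-470)<60)&(abs(q[:,1]+240)<90)&(q[:,2]>55)&(q[:,2]<100)]
a=np.linalg.lstsq(np.c_[q[:,:2],np.ones(len(q))],q[:,2],rcond=None)[0];print('lid plane',len(q),a,np.median(q[:,2]))
E
```

```text
clock: 42.3
eef_pos: [449.3, -244.7, 73.4]
eef_rot: [-3.141, -0.0, -3.009]
wrist_force: [-12.8, 5.8, 29.5]
finger_gap: 0.2
finger_force: 14.4
clock: 42.8
eef_pos: [450.4, -245.1, 204.4]
eef_rot: [-3.138, 0.004, -3.009]
wrist_force: [0.7, -1.0, -1.0]
finger_gap: 0.6
finger_force: 0.0
clock: 43.3
eef_pos: [449.4, -244.5, 201.0]
eef_rot: [3.141, -0.001, -3.009]
wrist_force: [0.1, 0.1, 0.4]
finger_gap: 0.5
finger_force: 0.0
px 1075 z 64.1 [array([512.38, 199.13]), array([109.76,  62.89]), np.float64(3.87)]
lid plane 18181 [2.24330351e-02 4.20972941e-03 6.68012311e+01] 76.50544132718767
```

View pics/s3.png

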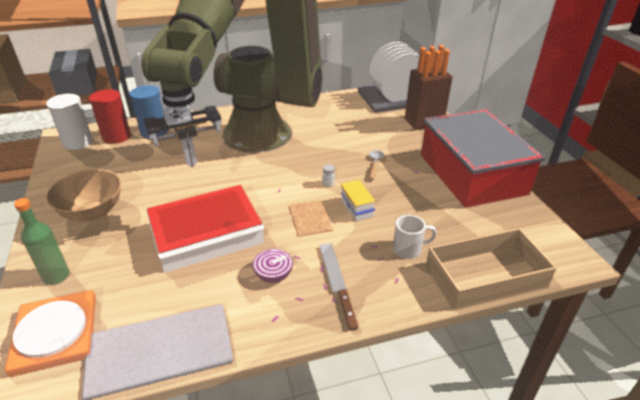

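The lid is shut flat at (205,225), yellow sits square on blue at (358,199), and the bystanders are where they were. The finger stopped hard at z = 73.4 mm under 29 N, which matches the height of a fully shut lid.

```bash
python3 -c "
from cell import manip
print(manip.sign_off())"
```

```text
the job is handed in; nothing more can be done
None
```

I've handed the job in (the judge's verdict wasn't shown): the purple box and all three beetroots are in the tub, the lid is shut and pressed with about 29 N, and yellow is back squarely on blue (there was no green box).

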